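Turn the stemmed-glass card over

ROBOT

A 6-joint arm with a two-finger parallel gripper is mounted at the origin on the work surface. World frame = base frame: x ahead of the robot, y to its left, z up, the work surface at z = 0. Lengths are in m, angles in rad, forces in N, time in s.
With the tool pointing down it reaches from about 0.35 to 0.975 m from the base axis. Payload 4.9 kg.
Tool frame: the origin (TCP) lies on the centre line of the jaws, within the pads' length; the fingertips stand 11 mm ahead of it and the grasp point (between the pads) lies 8 mm behind it; z points along the fingers, y is the direction in which the jaws open and shut (so a half turn about z gives the same grasp; the last joint's range is limited). The gripper opens to 85 mm and grips with 20 to 120 N. Pads are 22 mm wide; open, the fingers measure 114 mm over their backs; the gripper's body (76 mm by 85 mm) begins 54 mm behind the grasp point. The pads swing forward as they close: fully open they stand 13 mm farther back than shut.
Start: joints at [1.086, 0.053, 1.613, -0, 1.476, -0.119], TCP at [0.224, 0.584, 0.242] pointing down, gripper open.
Joint ranges: [-3.01, 3.01], [-1.01, 2.22], [0.06, 2.58], [-1.02, 4.17], [0.09, 2.62], [-3.14, 3.14]. Speed limits (rad/s): [2.57, 2.57, 3.14, 3.14, 3.14, 3.14].

INTERFACE

Orientations are given as a rotation vector (axis times angle).
In Python, from station import ctrl gives the robot as it stands.
- The arm moves only by the tool send_rows, never from a script. Its argument "series" is a list of rows, each an object of numbers: "tx", "ty", "tz": the shift along the tool's x, y, z in cm; "wx", "wy", "wz": the turn, a rotation vector about the tool's x, y, z in rad; "jaw": the closure, from 0 (fully open) to 1 (shut). In form: [{"tx": .., "ty": .., "tz": .., "wx": .., "wy": .., "wz": .., "jaw": ..}, ...]. A call has 1 to 5 rows; each row shifts and turns the pose as measured when the row begins, along the tool's axes as they then stand; what a row does not reach is not made up. A row lasts 1/8 s, in which the tool goes at most 62.5 mm and 10.7 degrees, less where a joint would pass 70% of its speed; a pose out of reach is approached as far as the arm can. A call is refused whole if a number of a shift passes 6.25 or a number of a turn 0.188, either way. A call with a gripper value outside its range is refused whole. The fingers move at their own pace and stop on an object; "squeeze" is the grip in N (left out, the last holds). Time passes only in rows, so rows that do not move let the fingers close. It gives the time, the measured TCP pose, the force and the opening at its end, in the units of the state.
- ctrl.get_obs(): the state, without advancing time (a new reading comes with each control period).
- ctrl.get_image(name): name is "scene" or "top" or "wrist"; returns the picture (384x512x3 uint8, red, green, blue); there is no depth.
- ctrl.camera_info(name): a dict with "mtx" (3x3 intrinsics, pixels), "R" (3x3) and "t" (3): a world point X has camera coordinates R X + t. Camera axes: x right, y down, z forward; pixel columns grow to the right and rows downward; lengths in m; the calibration is good to about 2 mm. A picture is of the moment at which its call begins: read the wrist's pose just before it. camera_info takes no time and is no camera call; for the wrist camera it gives the pose at the moment of the call.
- ctrl.finish_job(): hands the job in, once; it reports no verdict.
The state is a dict: "t": time; "q": joint angles; "dq": joint speeds; "effort": joint torques, N m; "tool_pos": TCP position; "tool_rot": TCP orientation; "contact_force": force on the tool from outside, world axes, zero at the start; "wrist_torque": the same for the moment, N m; "opening": finger opening in m.
Only numpy, scipy, OpenCV 4.12 (cv2) and the standard library are available. Lean on these libraries where they do the work, as an engineer would, in place of code of your own. Each camera call takes 0.05 s, during which the arm holds its last target.

TASK

The stemmed glasses are washed: on the stand whose card pictures a stemmed glass, flip the card over its spine with the fingertips so that it lies fully flat on the other side, picture down. Only push it: do not pinch the card, do not slam or press it hard, and leave the mug card and everything else on the counter where it is.

Things in the scene. Friction and masses are not known exactly. Their poses are not given: they have to be found in the camera images.
- stem_stand: fixed stand, grey block 96 (x) by 196 (y) by 22 mm high, origin under its centre. Steel spine rod along its x axis, 28 mm up over y = 0, held by two ears 36 mm high at x = -51 and 51 mm. Its white card starts on the -y half and turns over to the +y half. Picture on the card: black stemmed glass (round bowl, thin stem, foot). The two stands differ only in this picture
- stem_card (a joint): angle of the card to turn (rad): 0 flat on the stand's -y half, picture up; 1.57 upright; 3.14 (end stop) flat on the +y half. Rigid, 4 mm thick, 90 mm along the spine; flat to 110 mm from the spine, then a lip bent 45 degrees to the picture side (up at 0) overhangs the block. Stiff hinge (0.12 N m): the card stays where it is left; 2 to 3 N at the lip turns it
- stem_spine (a point): middle of the spine rod of the stemmed-glass stand, 28 mm above the counter; axes as the stand. The rod floats on springs in the ears and gives down up to 4 mm (about 4 N to start, 14 N fully down) when the card is pressed at its end stop. Turned over, the card's upper side lies 30 mm above the counter
- stem_lip (a point): middle of the lip's end on the stemmed-glass card (moves with the card): 128 mm out from the spine and 18 mm to the picture side; with the card at 0 it is 46 mm above the counter, and the lip's sloping underside faces outward and down. Axes as the stand while the card is at 0
- mug_stand: fixed stand, grey block 96 (x) by 196 (y) by 22 mm high, origin under its centre. Steel spine rod along its x axis, 28 mm up over y = 0, held by two ears 36 mm high at x = -51 and 51 mm. Its white card starts on the -y half and turns over to the +y half. Picture on the card: black mug with a handle. The two stands differ only in this picture
- mug_card (a joint): the card to be left lying: same form as the other, angle in the same sense
- mug_lip (a point): middle of the lip's end on the mug card
- tumbler: glass tumbler, 56 mm across, 75 mm high; a bystander, origin at the centre of its underside
- dish: white ceramic dish, 68 mm across, 32 mm high; a bystander, origin at the centre of its underside
- coasters: stack of cork coasters, 84 mm across, 30 mm high; a bystander, origin at the centre of its underside
- tablets: cardboard packet 60 x 80 x 35 mm; a bystander, origin at the centre of its underside
- beer_mug: glass beer mug with handle, 84 mm across, 130 mm high; a bystander, origin at the centre of its underside
- wine_glass: stemmed glass, 72 mm across, 160 mm high; a bystander, origin at the centre of its underside
- rinse_bottle: white plastic bottle, 64 mm across, 170 mm high; a bystander, origin at the centre of its underside
- scrub_brush: scrubbing brush lying on the counter; a bystander
Mind the look-alikes: they are no part of the job. What is shaped like the stem_stand but brown, orange or pink is not meant.

How it is judged:
On the way:
1. the stemmed-glass card has been swung up past upright (value of joint stem_card above 1.7 rad).
At the end, for the whole second after the job is handed in: the stemmed-glass card lies turned over, within 0.12 rad (7 degrees) of flat on the other side, and is still; the mug card lies as it was (below 0.45 rad); all bystanders are within 25 mm of where they stood (value of joint stem_card above 3.02 rad and velocity of joint stem_card below 0.1 rad/s and value of joint mug_card below 0.45 rad and distance of each of tumbler, dish, coasters, tablets, beer_mug, wine_glass, rinse_bottle, scrub_brush from where it was at the start of the episode below 0.025 m); the robot touches nothing.
It fails at once if the stemmed-glass card is pinched or pressed hard (over 35 N) (contact force between the fingers and stem_card above 35 N).
It fails at once if the card is slammed (over 6 rad/s) (velocity of joint stem_card above 6 rad/s).
It fails at once if the mug card is turned up (over 0.45 rad) (value of joint mug_card above 0.45 rad).
It fails at once if a bystander is shifted or lifted by more than 25 mm (distance of any of tumbler, dish, coasters, tablets, beer_mug, wine_glass, rinse_bottle, scrub_brush from where it was at the start of the episode above 0.025 m).
It also fails if it takes over 45 s, if anything falls off the work surface, if the arm or the gripper's body presses on something with over 40 N, if the wrist force passes 120 N, or if a joint passes its speed limit or range.

## Working session

There is one attempt and no reset: what is moved stays moved. The work goes in short steps, Python scripts to look and compute and a tool call to move; the robot and the scene stay as the last step left them, time stands still between calls to the robot, and variables do not carry over. Pictures are saved under pics/ and viewed, and the job is handed in when it is done.

Besides the shell and the picture viewer there is one more tool, called after "Emit:" as name(argument=value, ...), one argument or row to a line, values as JSON. send_rows: Moves the arm, as the interface text tells. Its arguments: {"type":"object","properties":{"series":{"type":"array"},"squeeze":{"type":"number"}},"required":["series"]}

```bash
ls; mkdir -p pics; python3 - <<'E'
from station import ctrl
import cv2
print(ctrl.get_obs())
for n in ("scene","top","wrist"):
    i=ctrl.camera_info(n); print(n,i["mtx"].round(1).tolist(),i["R"].round(3).tolist(),i["t"].round(3).tolist())
    im=ctrl.get_image(n); cv2.imwrite(f"pics/{n}0.png",im[:,:,::-1])
E
```

```text
pics
{'t': 0.0, 'q': array([ 1.08597018e+00,  5.33487646e-02,  1.61429792e+00,  4.44845943e-06,
        1.47601578e+00, -1.19011334e-01]), 'dq': array([ 7.65917747e-04,  1.65994245e-03,  2.31639822e-03, -1.15540794e-03,
        4.33295215e-05, -5.29214456e-04]), 'effort': array([ 1.75445424e-03, -3.93672252e+01, -3.70184433e+01,  4.51239123e-05,
        6.72900627e-03, -1.77163867e-05]), 'tool_pos': array([0.22328947, 0.58310317, 0.24106568]), 'tool_rot': array([-0.57130959, -3.08857684,  0.00310151]), 'contact_force': array([-0.6535317 , -0.13517613, -0.53483271]), 'wrist_torque': array([-0.02980334,  0.01541353,  0.03315205]), 'opening': 0.08521193640514317}
scene [[451.0, 0.0, 257.0], [0.0, 451.0, 191.4], [0.0, 0.0, 1.0]] [[0.873, 0.487, -0.022], [0.301, -0.575, -0.761], [-0.383, 0.658, -0.648]] [-0.419, -0.093, 1.795]
top [[364.2, 0.0, 254.1], [0.0, 364.2, 196.1], [0.0, 0.0, 1.0]] [[-0.005, -1.0, 0.008], [-0.996, 0.004, -0.085], [0.085, -0.008, -0.996]] [-0.03, 0.502, 1.232]
wrist [[272.3, 0.0, 259.1], [0.0, 272.3, 189.2], [0.0, 0.0, 1.0]] [[0.358, 0.934, -0.002], [0.89, -0.34, 0.305], [0.284, -0.111, -0.952]] [-0.623, -0.039, 0.38]
```

View pics/scene0.png

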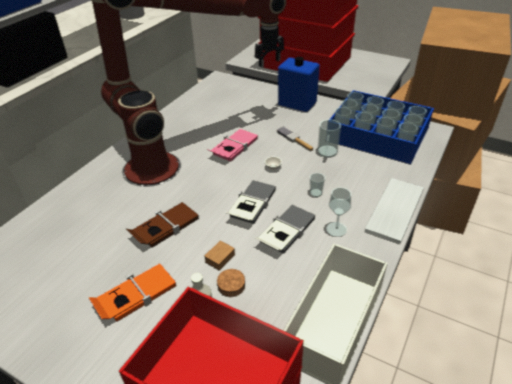

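View pics/top0.png

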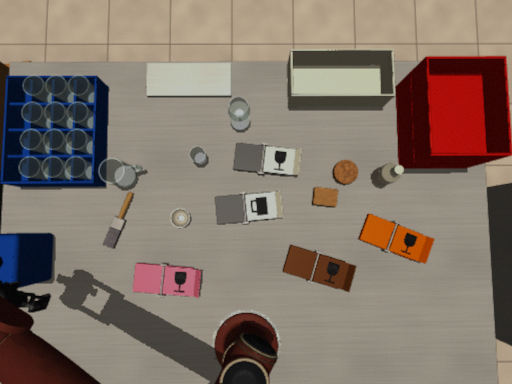

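View pics/wrist0.png

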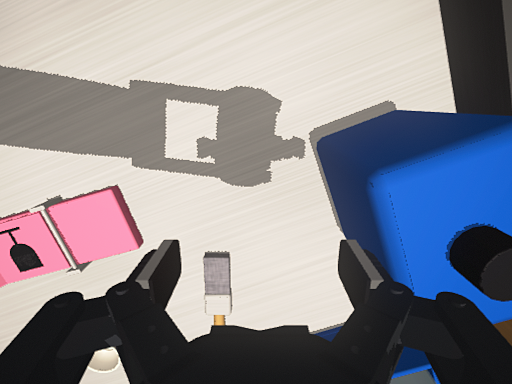

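The pictures show these candidates. In top: the grey/white stand with a stemmed glass at (267,160), the grey/white stand with a mug at (249,207), and look-alikes in pink (167,280), brown (320,268) and orange (396,238). In scene, the stemmed-glass stand is at (287,228) and the mug stand at (252,200). I choose the one at top (267,160) and check it in a close crop.

```bash
python3 - <<'E'
import cv2
im=cv2.imread("pics/top0.png")
c=cv2.resize(im[90:230,185:325],(0,0),fx=4,fy=4,interpolation=cv2.INTER_CUBIC); cv2.imwrite("pics/c1.png",c)
im=cv2.imread("pics/scene0.png")
c=cv2.resize(im[165:265,215:365],(0,0),fx=5,fy=5,interpolation=cv2.INTER_CUBIC); cv2.imwrite("pics/c2.png",c)
E
```

```text
(no output)
```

View pics/c1.png

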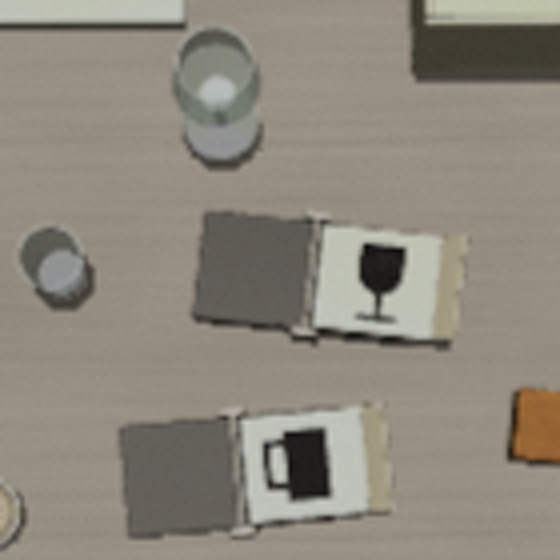

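View pics/c2.png

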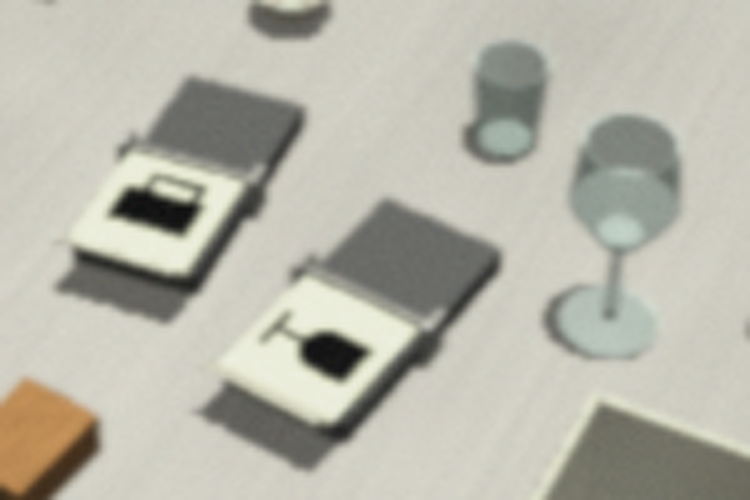

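The close crop shows the upper stand (glass in crop at (380,280), i.e. top (280,160)) carries the stemmed glass; the lower one carries the mug. The spine rod is at crop x≈305–315 and the tan lip at x≈450. Now I measure it.

```bash
cat > h.py <<'E'
import numpy as np, cv2
from station import ctrl
def cast(n,uv,z,i=None):
    i=i or ctrl.camera_info(n); R,t=i["R"],i["t"]
    C=-R.T@t; d=R.T@np.linalg.inv(i["mtx"])@np.array([uv[0],uv[1],1.])
    return C+d*(z-C[2])/d[2]
def proj(n,X,i=None):
    i=i or ctrl.camera_info(n); p=i["mtx"]@(i["R"]@np.asarray(X)+i["t"]); return p[:2]/p[2]
E
python3 - <<'E'
from h import *
o=lambda u,v:(185+u/4-.375,90+v/4-.375)
im=cv2.imread("pics/top0.png")
# clicked: ears/rod, block far corners, lip corners
P={'rod_top':(317,218,.036),'rod_bot':(305,335,.036),'blkTL':(205,212,.022),'blkBL':(194,320,.022),
'crease_top':(441,234,.030),'crease_bot':(432,341,.030),'lip_top':(466,237,.046),'lip_bot':(450,346,.046),
'wineglass_rim':(217,77,.16),'tumblerbase':(63,281,0),'mugcrease':(375,460,.03),'packet':(540,430,.035)}
W={k:cast('top',o(a,b),z) for k,(a,b,z) in P.items()}
for k,v in W.items(): print(k,v.round(3))
hsv=cv2.cvtColor(im,cv2.COLOR_BGR2HSV)
g=cv2.inRange(hsv,(0,0,50),(180,60,105)); 
n,l,s,c=cv2.connectedComponentsWithStats(g[90:230,185:325])
for j in range(1,n):
    if s[j,4]>300:
        pts=np.argwhere(l==j)[:,::-1].astype(np.float32)+[185,90]
        r=cv2.minAreaRect(pts.astype(np.float32)); print('grey',r, [cast('top',b,.022)[:2].round(3).tolist() for b in cv2.boxPoints(r)])
w=cv2.inRange(im,(190,200,200),(255,255,255))
n,l,s,c=cv2.connectedComponentsWithStats(w[90:230,185:325])
for j in range(1,n):
    if s[j,4]>300:
        pts=np.argwhere(l==j)[:,::-1].astype(np.float32)+[185,90]
        r=cv2.minAreaRect(pts.astype(np.float32)); print('white',r, [cast('top',b,.03)[:2].round(3).tolist() for b in cv2.boxPoints(r)])
E
```

```text
rod_top [ 0.68  -0.066  0.036]
rod_bot [ 0.579 -0.055  0.036]
blkTL [0.689 0.031 0.022]
blkBL [0.594 0.04  0.022]
crease_top [ 0.667 -0.174  0.03 ]
crease_bot [ 0.574 -0.165  0.03 ]
lip_top [ 0.661 -0.193  0.046]
lip_bot [ 0.568 -0.178  0.046]
wineglass_rim [0.764 0.016 0.16 ]
tumblerbase [0.633 0.157 0.   ]
mugcrease [ 0.472 -0.114  0.03 ]
packet [ 0.497 -0.255  0.035]
grey ((306.0, 99.5), (19.0, 36.0), 90.0) [[0.878, -0.153], [0.877, -0.281], [0.809, -0.279], [0.809, -0.152]]
grey ((253.2027587890625, 159.073974609375), (38.314632415771484, 31.61480712890625), 6.009006023406982) [[0.583, 0.043], [0.694, 0.031], [0.679, -0.102], [0.569, -0.089]]
grey ((229.25001525878906, 209.25003051757812), (28.609294891357422, 27.070188522338867), 84.80557250976562) [[0.502, 0.104], [0.51, 0.012], [0.412, 0.003], [0.405, 0.095]]
```

```bash
cat >> h.py <<'E'
from scipy.spatial.transform import Rotation as Ro
PSI=-0.115
SP=np.array([.630,-.061,.028])
ex=np.array([np.cos(PSI),np.sin(PSI),0]); ey=np.array([-np.sin(PSI),np.cos(PSI),0]); ez=np.array([0,0,1.])
S=np.stack([ex,ey,ez])   # rows
def st(X): return S@(np.asarray(X)-SP)
E
python3 - <<'E'
from h import *
ob=ctrl.get_obs(); R=Ro.from_rotvec(ob['tool_rot']).as_matrix(); print(R.round(3))
i=ctrl.camera_info('wrist'); C=-i['R'].T@i['t']; print('cam in tool',(R.T@(C-ob['tool_pos'])).round(3)); print('cam fwd in tool',(R.T@i['R'][2]).round(3))
for k,uv,z in [('coaster',(346,172),.03),('bottletop',(398,169),.17),('bottlebase',(387,176),0.),('packet',(325,197),.035),('redbin TL',(428,59),.1),('redbinBL',(399,160),.0),('greybin BL',(290,97),.05),('greybinBR',(391,97),.05),('wgbase',(185+215/4,90+140/4),0),('wgbowl',(239,109),.16)]:
    print(k,cast('top',uv,z).round(3),st(cast('top',uv,z)).round(3))
for l in [(0,0,0),(-.051,0,.008),(.051,0,.008),(-.045,-.128,.018),(.045,-.128,.018),(-.048,.098,-.006),(.048,.098,-.006)]:
    X=SP+S.T@np.array(l); print(l,'top',proj('top',X).round(1),'scene',proj('scene',X).round(1))
E
```

```text
[[-0.934  0.358 -0.001]
 [ 0.358  0.934 -0.001]
 [ 0.    -0.002 -1.   ]]
cam in tool [ 0.079 -0.001 -0.132]
cam fwd in tool [-0.305 -0.     0.952]
coaster [ 0.583 -0.349  0.03 ] [-0.013 -0.291  0.002]
bottletop [ 0.571 -0.472  0.17 ] [-0.012 -0.415  0.142]
bottlebase [ 0.573 -0.501  0.   ] [-0.006 -0.444 -0.028]
packet [ 0.497 -0.273  0.035] [-0.108 -0.226  0.007]
redbin TL [ 0.953 -0.615  0.1  ] [ 0.385 -0.513  0.072]
redbinBL [ 0.63  -0.546  0.   ] [ 0.056 -0.482 -0.028]
greybin BL [ 0.842 -0.157  0.05 ] [ 0.222 -0.071  0.022]
greybinBR [ 0.841 -0.506  0.05 ] [ 0.261 -0.418  0.022]
wgbase [0.758 0.021 0.   ] [ 0.118  0.097 -0.028]
wgbowl [0.764 0.015 0.16 ] [0.124 0.091 0.132]
(0, 0, 0) top [262.4 159. ] scene [287.3 224.8]
(-0.051, 0, 0.008) top [260.9 173.2] scene [274.5 217. ]
(0.051, 0, 0.008) top [264.1 144.1] scene [300.6 229.3]
(-0.045, -0.128, 0.018) top [298.6 175.2] scene [253.5 238.6]
(0.045, -0.128, 0.018) top [301.2 149.3] scene [277.2 250.7]
(-0.048, 0.098, -0.006) top [232.7 169.9] scene [290.9 204.3]
(0.048, 0.098, -0.006) top [235.9 142.7] scene [314.7 214.9]
```

The scene view agrees with the top-view fit: ears within 2 px, block corners within 2 px. The lip corners were only clear in the top view, where they match to about 1 px. The plan is to shut the jaws, lean the hand about 50° with its back toward -y, and hook the tips under the lip. I then follow the arc over the spine. First, a helper to work out the rows.

```bash
cat >> h.py <<'E'
def rot(tilt):  # hand leaning to stand -y by tilt; tool x up/+y
    x=np.cos(tilt)*ey+np.sin(tilt)*ez; z=np.sin(tilt)*ey-np.cos(tilt)*ez
    return np.stack([x,np.cross(z,x),z],1)
def tcp(tip,tilt): # tip: stand x,y (m from spine), z above counter
    R=rot(tilt); return np.array([SP[0],SP[1],0])+tip[0]*ex+tip[1]*ey+tip[2]*ez-.011*R[:,2],R
def card(th,tilt,r=.105,x=0,gap=0,h=.011):
    u=np.array([-np.cos(th),np.sin(th)]); n=np.array([np.sin(th),np.cos(th)])
    c=r*u-(.002+gap)*n; xf=np.array([np.cos(tilt),np.sin(tilt)])
    c=c-h*np.tanh(6*(xf@n))*xf
    return tcp([x,c[0],c[1]+.028],tilt)
def rows(poses,start=None):
    o=ctrl.get_obs()
    p,R=start or (o['tool_pos'],Ro.from_rotvec(o['tool_rot']).as_matrix())
    for P,Q in poses:
        d=R.T@(P-p)*100; w=Ro.from_matrix(R.T@Q).as_rotvec()
        print('t',d.round(2),'w',w.round(3)); p,R=P,Q
def status():
    o=ctrl.get_obs(); R=Ro.from_rotvec(o['tool_rot']).as_matrix(); tip=o['tool_pos']+.011*R[:,2]; s=st(tip)
    zz=S@R[:,2]
    print('t',o['t'],'tip stand',s[:2].round(4),'z',tip[2].round(4),'tilt',np.arctan2(zz[1],-zz[2]).round(3),'xlean',zz[0].round(3),'F',(S@o['contact_force']).round(2),'q',o['q'].round(2),'open',round(o['opening'],3))
E
python3 - <<'E'
from h import *
status()
o=ctrl.get_obs(); p0=o['tool_pos'];R0=Ro.from_rotvec(o['tool_rot'])
P,Q=tcp([0,-.19,.28],0)
print(P); w=Ro.from_matrix(R0.as_matrix().T@Q).as_rotvec(); print(w)
n=16
rows([(p0+(P-p0)*k/n,(R0*Ro.from_rotvec(w*k/n)).as_matrix()) for k in range(1,n+1)])
E
```

```text
t 0.15 tip stand [-0.4779  0.5933] z 0.2303 tilt -0.002 xlean -0.001 F [-0.55 -0.4   0.08] q [ 1.09  0.05  1.61 -0.    1.48 -0.12] open 0.085
[ 0.60819813 -0.24974501  0.291     ]
[-1.49111588e-03  9.02232737e-04  1.31997248e+00]
t [-4.11 -4.   -0.3 ] w [-0.     0.     0.082]
t [-4.42 -3.65 -0.31] w [-0.     0.     0.082]
t [-4.71 -3.27 -0.31] w [-0.     0.     0.082]
t [-4.96 -2.87 -0.31] w [-0.     0.     0.082]
t [-5.18 -2.45 -0.31] w [-0.     0.     0.082]
t [-5.37 -2.02 -0.31] w [-0.     0.     0.082]
t [-5.52 -1.57 -0.31] w [-0.     0.     0.082]
t [-5.63 -1.11 -0.31] w [-0.     0.     0.082]
t [-5.7  -0.64 -0.31] w [-0.     0.     0.082]
t [-5.73 -0.17 -0.31] w [-0.     0.     0.082]
t [-5.73  0.3  -0.31] w [-0.     0.     0.082]
t [-5.68  0.77 -0.31] w [-0.     0.     0.082]
t [-5.6   1.24 -0.31] w [-0.     0.     0.082]
t [-5.48  1.7  -0.31] w [-0.     0.     0.082]
t [-5.32  2.14 -0.31] w [-0.     0.     0.082]
t [-5.13  2.57 -0.31] w [-0.     0.     0.082]
```

Emit:
send_rows(
  series=[
    {"tx": -4.1, "ty": -4.0, "tz": -0.5, "wz": 0.08, "jaw": 1},
    {"tx": -4.4, "ty": -3.7, "tz": -0.5, "wz": 0.08, "jaw": 1},
    {"tx": -4.7, "ty": -3.3, "tz": -0.5, "wz": 0.08, "jaw": 1},
    {"tx": -5.0, "ty": -2.9, "tz": -0.5, "wz": 0.08, "jaw": 1},
    {"tx": -5.2, "ty": -2.5, "tz": -0.5, "wz": 0.08, "jaw": 1},
  ],
  squeeze=20,
)

```text
invalid input at $.series[0]: expected keys tx, ty, tz, wx, wy, wz, jaw
```

Emit:
send_rows(
  series=[
    {"tx": -5.4, "ty": -2.0, "tz": -0.5, "wz": 0.08, "jaw": 1},
    {"tx": -5.5, "ty": -1.6, "tz": -0.5, "wz": 0.08, "jaw": 1},
    {"tx": -5.6, "ty": -1.1, "tz": -0.3, "wz": 0.08, "jaw": 1},
    {"tx": -5.7, "ty": -0.6, "tz": -0.3, "wz": 0.08, "jaw": 1},
    {"tx": -5.7, "ty": -0.2, "tz": -0.3, "wz": 0.08, "jaw": 1},
  ],
)

```text
invalid input at $.series[0]: expected keys tx, ty, tz, wx, wy, wz, jaw
```

```bash
python3 - <<'E'
from h import *
status()
o=ctrl.get_obs(); p0=o['tool_pos'];R0=Ro.from_rotvec(o['tool_rot'])
P,Q=tcp([0,-.19,.28],0)
w=Ro.from_matrix(R0.as_matrix().T@Q).as_rotvec(); print(p0,w)
n=8
rows([(p0+(P-p0)*k/n,(R0*Ro.from_rotvec(w*k/n)).as_matrix()) for k in range(1,n+1)])
E
```

```text
t 0.15 tip stand [-0.4779  0.5933] z 0.2303 tilt -0.002 xlean -0.001 F [-0.55 -0.4   0.08] q [ 1.09  0.05  1.61 -0.    1.48 -0.12] open 0.085
[0.2233512  0.58322816 0.24133739] [-1.49111588e-03  9.02232737e-04  1.31997248e+00]
t [-8.22 -8.   -0.61] w [-0.     0.     0.165]
t [-9.42 -6.54 -0.61] w [-0.     0.     0.165]
t [-10.37  -4.91  -0.61] w [-0.     0.     0.165]
t [-11.03  -3.14  -0.62] w [-0.     0.     0.165]
t [-11.4   -1.28  -0.62] w [-0.     0.     0.165]
t [-11.45   0.61  -0.62] w [-0.     0.     0.165]
t [-11.2    2.48  -0.62] w [-0.     0.     0.165]
t [-10.64   4.28  -0.62] w [-0.     0.     0.165]
```

All seven keys are needed in each row.

Emit:
send_rows(
  series=[
    {"tx": -4.1, "ty": -4.0, "tz": -0.5, "wx": 0, "wy": 0, "wz": 0.08, "jaw": 1},
    {"tx": -4.4, "ty": -3.7, "tz": -0.5, "wx": 0, "wy": 0, "wz": 0.08, "jaw": 1},
    {"tx": -4.7, "ty": -3.3, "tz": -0.5, "wx": 0, "wy": 0, "wz": 0.08, "jaw": 1},
    {"tx": -5.0, "ty": -2.9, "tz": -0.5, "wx": 0, "wy": 0, "wz": 0.08, "jaw": 1},
    {"tx": -5.2, "ty": -2.5, "tz": -0.5, "wx": 0, "wy": 0, "wz": 0.08, "jaw": 1},
  ],
  squeeze=20,
)

```text
t: 0.78
tool_pos: [0.344, 0.3164, 0.2643]
tool_rot: [-1.181, -2.91, 0.009]
contact_force: [1.0, 0.5, -0.5]
opening: -0.0
```

Emit:
send_rows(
  series=[
    {"tx": -5.4, "ty": -2.0, "tz": -0.5, "wx": 0, "wy": 0, "wz": 0.08, "jaw": 1},
    {"tx": -5.5, "ty": -1.6, "tz": -0.5, "wx": 0, "wy": 0, "wz": 0.08, "jaw": 1},
    {"tx": -5.6, "ty": -1.1, "tz": -0.3, "wx": 0, "wy": 0, "wz": 0.08, "jaw": 1},
    {"tx": -5.7, "ty": -0.6, "tz": -0.3, "wx": 0, "wy": 0, "wz": 0.08, "jaw": 1},
    {"tx": -5.7, "ty": -0.2, "tz": -0.3, "wx": 0, "wy": 0, "wz": 0.08, "jaw": 1},
  ],
)

```text
t: 1.4
tool_pos: [0.4677, 0.0484, 0.2845]
tool_rot: [1.752, 2.605, -0.006]
contact_force: [0.5, 0.6, -0.8]
opening: -0.0001
```

```bash
python3 - <<'E'
from h import *
status()
o=ctrl.get_obs(); p0=o['tool_pos'];R0=Ro.from_rotvec(o['tool_rot'])
P,Q=tcp([0,-.19,.28],0)
w=Ro.from_matrix(R0.as_matrix().T@Q).as_rotvec(); print(p0,w)
n=8
rows([(p0+(P-p0)*k/n,(R0*Ro.from_rotvec(w*k/n)).as_matrix()) for k in range(1,n+1)])
E
```

```text
t 1.4 tip stand [-0.1738  0.09  ] z 0.2735 tilt -0.005 xlean 0.0 F [ 0.42  0.68 -0.78] q [-0.05 -0.35  1.91 -0.    1.59 -0.44] open -0.0
[0.46765194 0.04844747 0.28449602] [-0.00089021  0.00454201  0.50168957]
t [-4.12  0.22 -0.06] w [-0.     0.001  0.063]
t [-4.09  0.48 -0.07] w [-0.     0.001  0.063]
t [-4.05  0.73 -0.07] w [-0.     0.001  0.063]
t [-4.    0.99 -0.07] w [-0.     0.001  0.063]
t [-3.93  1.24 -0.07] w [-0.     0.001  0.063]
t [-3.85  1.48 -0.08] w [-0.     0.001  0.063]
t [-3.75  1.72 -0.08] w [-0.     0.001  0.063]
t [-3.63  1.95 -0.08] w [-0.     0.001  0.063]
```

Emit:
send_rows(
  series=[
    {"tx": -4.1, "ty": 0.2, "tz": -0.1, "wx": 0, "wy": 0, "wz": 0.065, "jaw": 1},
    {"tx": -4.1, "ty": 0.5, "tz": -0.1, "wx": 0, "wy": 0, "wz": 0.065, "jaw": 1},
    {"tx": -4.0, "ty": 0.7, "tz": -0.1, "wx": 0, "wy": 0, "wz": 0.065, "jaw": 1},
    {"tx": -4.0, "ty": 1.0, "tz": -0.1, "wx": 0, "wy": 0, "wz": 0.065, "jaw": 1},
    {"tx": -3.9, "ty": 1.2, "tz": -0.1, "wx": 0, "wy": 0, "wz": 0.065, "jaw": 1},
  ],
)

```text
t: 2.02
tool_pos: [0.5541, -0.1462, 0.2891]
tool_rot: [2.168, 2.272, -0.006]
contact_force: [0.5, 0.6, 0.3]
opening: -0.0004
```

Emit:
send_rows(
  series=[
    {"tx": -3.8, "ty": 1.5, "tz": -0.1, "wx": 0, "wy": 0, "wz": 0.065, "jaw": 1},
    {"tx": -3.7, "ty": 1.7, "tz": -0.1, "wx": 0, "wy": 0, "wz": 0.065, "jaw": 1},
    {"tx": -3.6, "ty": 1.9, "tz": -0.1, "wx": 0, "wy": 0, "wz": 0.065, "jaw": 1},
  ],
)

```text
t: 2.4
tool_pos: [0.6037, -0.2622, 0.2908]
tool_rot: [-2.387, -2.042, 0.006]
contact_force: [-0.6, 0.8, 0.7]
opening: 0.0003
```

```bash
python3 - <<'E'
from h import *
status()
o=ctrl.get_obs(); p0=o['tool_pos'];R0=Ro.from_rotvec(o['tool_rot'])
P,Q=tcp([0,-.19,.18],.87)
w=Ro.from_matrix(R0.as_matrix().T@Q).as_rotvec(); print(p0,w)
n=5
rows([(p0+(P-p0)*k/n,(R0*Ro.from_rotvec(w*k/n)).as_matrix()) for k in range(1,n+1)])
cv2.imwrite("pics/wr1.png",ctrl.get_image('wrist')[:,:,::-1])
E
```

```text
t 2.4 tip stand [-0.0031 -0.2029] z 0.2798 tilt -0.003 xlean -0.003 F [-0.69  0.68  0.73] q [-0.52  0.11  1.47 -0.    1.56 -0.37] open 0.0
[ 0.60372184 -0.26216581  0.29082722] [ 0.01487566  0.87248466 -0.03891873]
t [0.1  0.06 2.07] w [ 0.003  0.174 -0.008]
t [-0.27  0.07  2.06] w [ 0.003  0.174 -0.008]
t [-0.62  0.07  1.98] w [ 0.003  0.174 -0.008]
t [-0.95  0.07  1.84] w [ 0.003  0.174 -0.008]
t [-1.26  0.07  1.65] w [ 0.003  0.174 -0.008]
```

View pics/wr1.png

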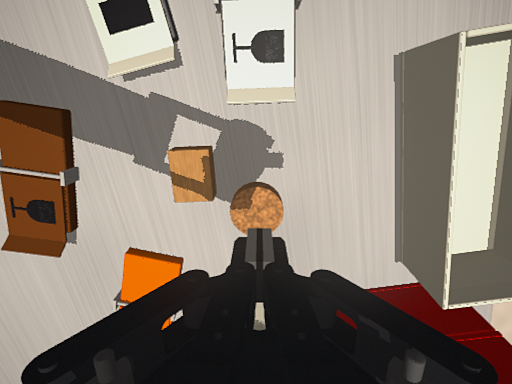

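The wrist view shows the stemmed-glass card at the top, with its lip end running from (227,102) to (296,101), and the coasters, packet and bottle below. I use it as a second measurement of the lip.

```bash
python3 - <<'E'
from h import *
for uv,z in [((227,103),.046),((296,102),.046),((224,84),.030),((295,84),.030),((256,208),.03),((192,174),.035)]:
    print(uv,st(cast('wrist',uv,z)).round(4))
im=cv2.imread('pics/wr1.png'); cv2.imwrite('pics/wr1c.png',cv2.resize(im[0:120,190:330],(0,0),fx=5,fy=5,interpolation=cv2.INTER_CUBIC))
E
```

```text
(227, 103) [-0.0419 -0.1309  0.018 ]
(296, 102) [ 0.0487 -0.1338  0.018 ]
(224, 84) [-0.0458 -0.1065  0.002 ]
(295, 84) [ 0.0494 -0.1109  0.002 ]
(256, 208) [-0.0116 -0.2874  0.002 ]
(192, 174) [-0.1026 -0.2276  0.007 ]
```

View pics/wr1c.png

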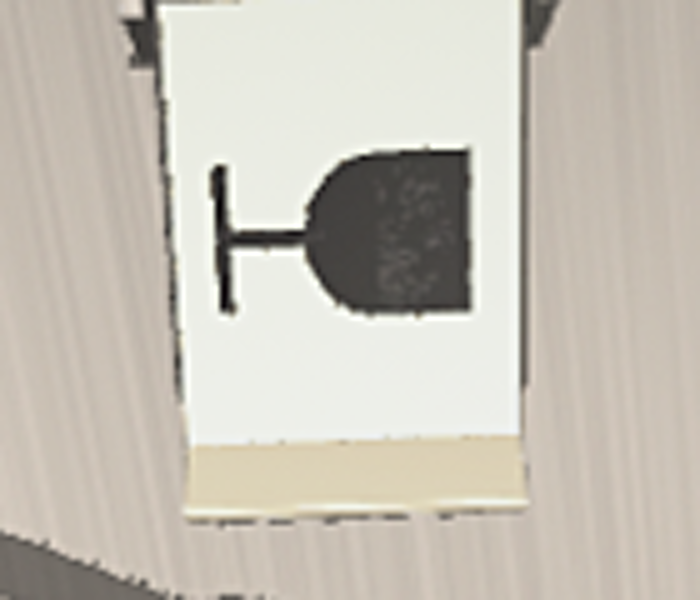

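Emit:
send_rows(
  series=[
    {"tx": 0.1, "ty": 0.1, "tz": 1.5, "wx": 0, "wy": 0.175, "wz": -0.01, "jaw": 1},
    {"tx": -0.3, "ty": 0.1, "tz": 1.5, "wx": 0, "wy": 0.175, "wz": -0.01, "jaw": 1},
    {"tx": -0.6, "ty": 0.1, "tz": 1.5, "wx": 0, "wy": 0.175, "wz": -0.01, "jaw": 1},
  ],
)

```text
t: 2.82
tool_pos: [0.6096, -0.2662, 0.246]
tool_rot: [-2.056, -1.815, -0.573]
contact_force: [0.3, -0.2, -0.7]
opening: -0.0001
```

```bash
python3 - <<'E'
from h import *
status()
cv2.imwrite("pics/sc2.png",ctrl.get_image('scene')[:,:,::-1]);cv2.imwrite("pics/top2.png",ctrl.get_image('top')[:,:,::-1])
E
```

```text
t 2.825 tip stand [ 0.0035 -0.2006] z 0.2365 tilt 0.532 xlean 0.017 F [ 0.33 -0.16 -0.66] q [-0.7   0.27  1.42  0.45  1.73 -0.57] open -0.0
```

View pics/sc2.png

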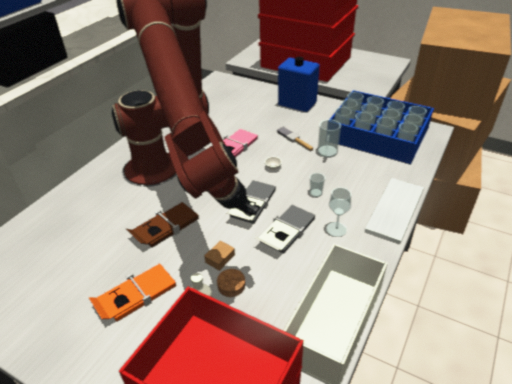

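View pics/top2.png

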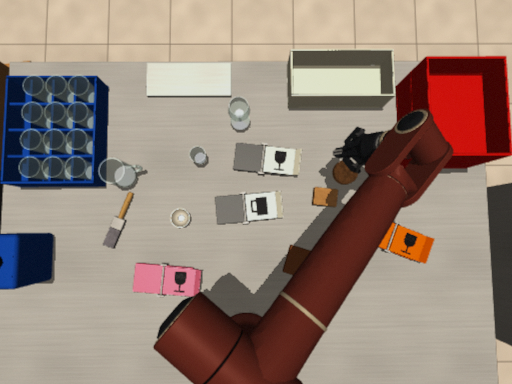

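```bash
python3 - <<'E'
from h import *
from scipy.optimize import least_squares
D=[([1.08597,.05335,1.6143],[.2233,.5831,.2411],[-.5713,-3.0886,.0031]),
([-.05,-.35,1.91],[.46765,.04845,.2845],[1.752,2.605,-.006]),
([-.52,.11,1.47],[.60372,-.26217,.29083],[-2.387,-2.042,.006])]
o=ctrl.get_obs(); D.append((o['q'][:3],o['tool_pos'],o['tool_rot']))
def W(v,q):
    a1,d1,L2,L3,L,off,az=v
    r=a1+L2*np.sin(q[1])+L3*np.sin(q[1]+q[2]); z=d1+L2*np.cos(q[1])+L3*np.cos(q[1]+q[2]); c,s=np.cos(q[0]+az),np.sin(q[0]+az)
    return np.array([r*c-off*s,r*s+off*c,z])
def f(v):
    return np.concatenate([W(v,q)-(np.array(p)-v[4]*Ro.from_rotvec(w).as_matrix()[:,2]) for q,p,w in D]+[0.02*(v-np.array([.05,.35,.5,.5,.28,0,0.]))*.2])
s=least_squares(f,[0.05,.35,.5,.5,.28,0,.1]); print(s.x.round(3),s.cost, np.abs(s.fun[:12]).max())
v=s.x
for tilt in (.8,.87):
    P,R=tcp([0,-.135,.02],tilt); w=P-v[4]*R[:,2]; print(tilt,'wrist world',w.round(3),'stand',st(w).round(3))
E
```

```text
[-0.016  0.166  0.408  0.62   0.273  0.074 -0.002] 2.3425324090686047e-05 0.0044250114776928084
0.8 wrist world [ 0.591 -0.398  0.218] stand [-0.    -0.339  0.19 ]
0.87 wrist world [ 0.59  -0.411  0.203] stand [ 0.    -0.352  0.175]
```

The fitted arm geometry puts the wrist centre close to the rinse bottle if I lean straight back. So I yaw the lean about 20° towards the base and contact the card slightly on its near side, at x = -20 mm.

```bash
cat >> h.py <<'E'
def rot(tilt,yaw=None):
    yaw=YAW if yaw is None else yaw
    x=np.cos(tilt)*ey+np.sin(tilt)*ez; z=np.sin(tilt)*ey-np.cos(tilt)*ez
    return Ro.from_rotvec([0,0,-yaw]).as_matrix()@np.stack([x,np.cross(z,x),z],1)
YAW=.35
def go(P,Q,n):
    o=ctrl.get_obs(); p0=o['tool_pos'];R0=Ro.from_rotvec(o['tool_rot'])
    w=Ro.from_matrix(R0.as_matrix().T@Q).as_rotvec()
    rows([(p0+(P-p0)*k/n,(R0*Ro.from_rotvec(w*k/n)).as_matrix()) for k in range(1,n+1)])
E
python3 - <<'E'
from h import *
go(*tcp([-.035,-.195,.16],.87),5)
E
```

```text
t [-0.66 -0.78  1.29] w [-0.043  0.067  0.051]
t [-0.78 -0.8   1.21] w [-0.043  0.067  0.051]
t [-0.9  -0.8   1.12] w [-0.043  0.067  0.051]
t [-1.02 -0.8   1.02] w [-0.043  0.067  0.051]
t [-1.12 -0.79  0.92] w [-0.043  0.067  0.051]
```

Emit:
send_rows(
  series=[
    {"tx": -0.7, "ty": -0.8, "tz": 1.3, "wx": -0.045, "wy": 0.07, "wz": 0.055, "jaw": 1},
    {"tx": -0.8, "ty": -0.8, "tz": 1.2, "wx": -0.045, "wy": 0.07, "wz": 0.055, "jaw": 1},
    {"tx": -0.9, "ty": -0.8, "tz": 1.1, "wx": -0.045, "wy": 0.07, "wz": 0.055, "jaw": 1},
    {"tx": -1.0, "ty": -0.8, "tz": 1.0, "wx": -0.045, "wy": 0.07, "wz": 0.055, "jaw": 1},
    {"tx": -1.1, "ty": -0.8, "tz": 0.9, "wx": -0.045, "wy": 0.07, "wz": 0.055, "jaw": 1},
  ],
)

```text
t: 3.55
tool_pos: [0.5715, -0.2556, 0.1718]
tool_rot: [-2.147, -1.29, -1.014]
contact_force: [-0.1, -0.3, 0.5]
opening: -0.0001
```

```bash
python3 - <<'E'
from h import *
status()
cv2.imwrite("pics/sc3.png",ctrl.get_image('scene')[:,:,::-1]);cv2.imwrite("pics/top3.png",ctrl.get_image('top')[:,:,::-1])
a=np.array([-.02,-.132,.018]); R=rot(.87); d=S@R[:,2]
go(*tcp(a-d*.07,.87),5)
E
```

```text
t 3.55 tip stand [-0.0326 -0.1921] z 0.1648 tilt 0.844 xlean 0.284 F [-0.07 -0.31  0.5 ] q [-0.86  0.25  1.69  0.8   1.6  -0.52] open -0.0
t [-1.42 -0.12  1.37] w [ 0.003 -0.002 -0.004]
t [-1.42 -0.12  1.37] w [ 0.003 -0.002 -0.004]
t [-1.42 -0.12  1.37] w [ 0.003 -0.002 -0.004]
t [-1.41 -0.12  1.38] w [ 0.003 -0.002 -0.004]
t [-1.41 -0.12  1.38] w [ 0.003 -0.002 -0.004]
```

View pics/sc3.png

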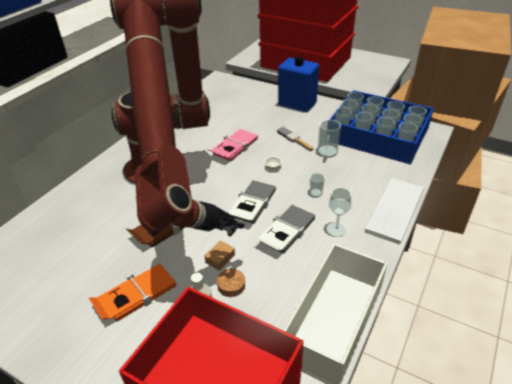

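View pics/top3.png

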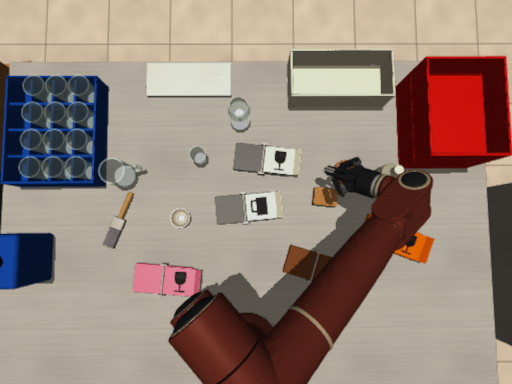

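The scene and top views show the hand leaning with its tips at top (330,172), clear of the packet. The wrist is above and beside the bottle, whose cap is visible at (398,169). I first move away from the bottle, towards the card, and then go straight down.

```bash
python3 - <<'E'
from h import *
go(*tcp([-.02,-.152,.13],.87),2)
rows([tcp([-.02,-.152,z],.87) for z in (.13,.11,.09,.07,.05,.03)],tcp([-.02,-.152,.13],.87))
E
```

```text
t [ 0.13 -0.    2.63] w [ 0.008 -0.005 -0.009]
t [0.14 0.02 2.63] w [ 0.008 -0.005 -0.009]
t [0. 0. 0.] w [0. 0. 0.]
t [-1.53  0.    1.29] w [0. 0. 0.]
t [-1.53  0.    1.29] w [0. 0. 0.]
t [-1.53  0.    1.29] w [0. 0. 0.]
t [-1.53  0.    1.29] w [0. 0. 0.]
t [-1.53  0.    1.29] w [0. 0. 0.]
```

Emit:
send_rows(
  series=[
    {"tx": 0.1, "ty": 0, "tz": 2.6, "wx": 0.008, "wy": -0.005, "wz": -0.009, "jaw": 1},
    {"tx": 0.1, "ty": 0, "tz": 2.6, "wx": 0.008, "wy": -0.005, "wz": -0.009, "jaw": 1},
    {"tx": -1.5, "ty": 0, "tz": 1.3, "wx": 0, "wy": 0, "wz": 0, "jaw": 1},
    {"tx": -1.5, "ty": 0, "tz": 1.3, "wx": 0, "wy": 0, "wz": 0, "jaw": 1},
    {"tx": 0, "ty": 0, "tz": 0, "wx": 0, "wy": 0, "wz": 0, "jaw": 1},
  ],
)

```text
t: 4.28
tool_pos: [0.5927, -0.2136, 0.0951]
tool_rot: [-2.131, -1.332, -0.987]
contact_force: [-1.3, 0.2, 0.2]
opening: -0.0
```

```bash
python3 - <<'E'
from h import *
status()
cv2.imwrite("pics/wr4.png",ctrl.get_image('wrist')[:,:,::-1]);cv2.imwrite("pics/top4.png",ctrl.get_image('top')[:,:,::-1])
go(*tcp([-.02,-.152,.03],.87),3)
E
```

```text
t 4.275 tip stand [-0.0167 -0.148 ] z 0.0879 tilt 0.833 xlean 0.258 F [-1.32  0.02  0.25] q [-0.78  0.34  1.72  0.81  1.48 -0.58] open -0.0
t [-1.62 -0.12  1.19] w [-0.     0.002  0.004]
t [-1.62 -0.11  1.19] w [-0.     0.002  0.004]
t [-1.62 -0.11  1.19] w [-0.     0.002  0.004]
```

View pics/wr4.png

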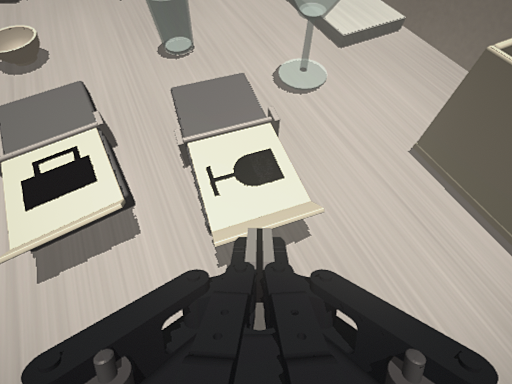

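View pics/top4.png

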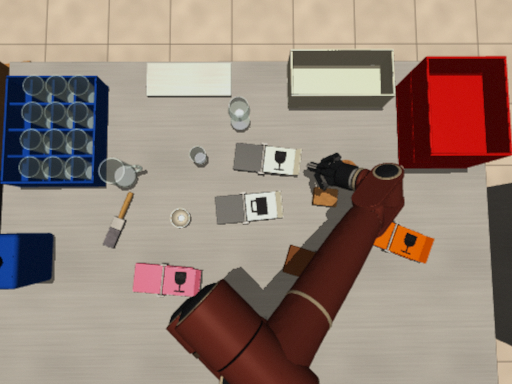

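```bash
python3 - <<'E'
from h import *
o=ctrl.get_obs(); R=Ro.from_rotvec(o['tool_rot']).as_matrix(); W=o['tool_pos']-.273*R[:,2]
print('W',W.round(3),st(W).round(3),'px top',proj('top',W).round(0),'scene',proj('scene',W).round(0))
for z in (.25,.3,.35): print(z,st(cast('top',(385,172),z)).round(3))
print('bottle top px if at z.17', [proj('top',SP+S.T@np.array([-.01,y,.142])).round(0) for y in (-.415,-.43,-.444)])
cv2.imwrite("pics/sc4.png",cv2.resize(ctrl.get_image('scene')[150:320,120:350,::-1],(0,0),fx=3,fy=3))
E
```

```text
W [ 0.501 -0.4    0.275] [-0.09  -0.352  0.247] px top [388. 188.] scene [186. 222.]
0.25 [-0.041 -0.348  0.222]
0.3 [-0.05  -0.33   0.272]
0.35 [-0.06  -0.312  0.322]
bottle top px if at z.17 [array([398., 169.]), array([403., 169.]), array([408., 170.])]
```

View pics/sc4.png

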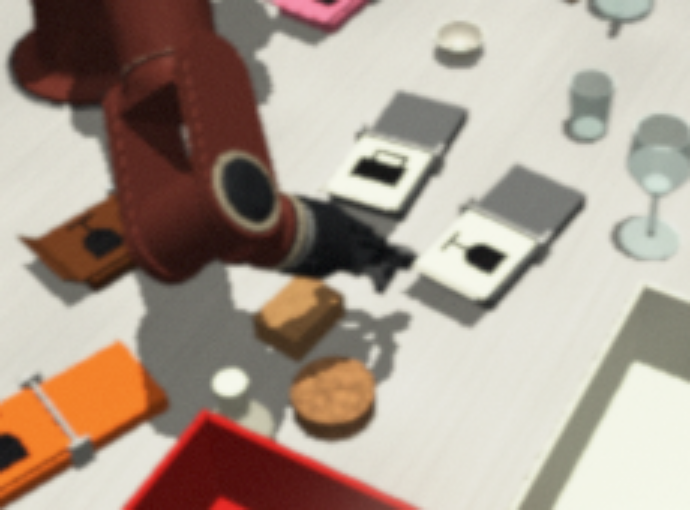

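The scene crop shows the wrist clear of the bottle (white cap at crop (230,382)), and the fingers at crop (405,258) right next to the lip. I go down.

Emit:
send_rows(
  series=[
    {"tx": -1.6, "ty": -0.1, "tz": 1.2, "wx": 0, "wy": 0.005, "wz": 0.005, "jaw": 1},
    {"tx": -1.6, "ty": -0.1, "tz": 1.2, "wx": 0, "wy": 0.005, "wz": 0.005, "jaw": 1},
    {"tx": -1.2, "ty": -0.1, "tz": 0.9, "wx": 0, "wy": 0.005, "wz": 0.005, "jaw": 1},
    {"tx": 0, "ty": 0, "tz": 0, "wx": 0, "wy": 0, "wz": 0, "jaw": 1},
  ],
)

```text
t: 4.92
tool_pos: [0.5895, -0.2183, 0.0396]
tool_rot: [-2.13, -1.308, -1.0]
contact_force: [-0.3, -0.5, 0.0]
opening: 0.0001
```

```bash
python3 - <<'E'
from h import *
status()
cv2.imwrite("pics/wr5.png",ctrl.get_image('wrist')[:,:,::-1]);cv2.imwrite("pics/sc5.png",cv2.resize(ctrl.get_image('scene')[150:320,120:350,::-1],(0,0),fx=3,fy=3))
go(*tcp([-.02,-.132,.019],.87),2)
E
```

```text
t 4.925 tip stand [-0.0192 -0.153 ] z 0.0325 tilt 0.847 xlean 0.266 F [-0.25 -0.52  0.04] q [-0.8   0.43  1.72  0.83  1.43 -0.64] open 0.0
t [ 0.04 -0.46  1.24] w [ 0.002 -0.004 -0.   ]
t [ 0.04 -0.46  1.24] w [ 0.002 -0.004 -0.   ]
```

View pics/wr5.png

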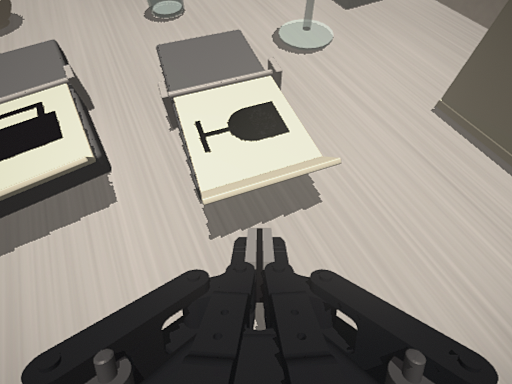

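View pics/sc5.png

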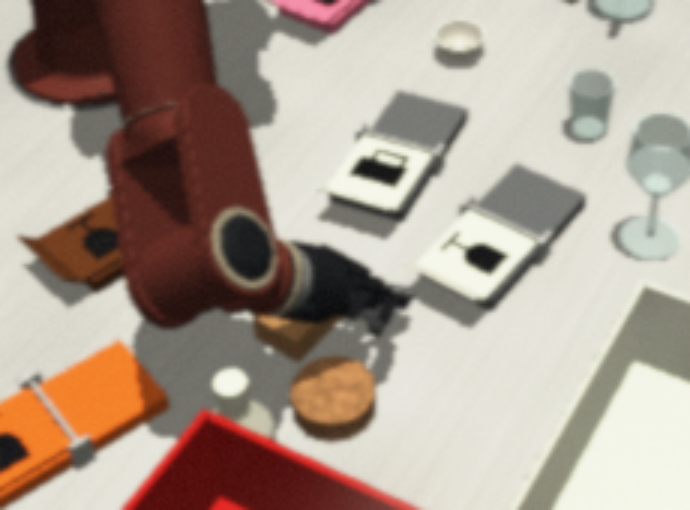

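The wrist view shows the closed tips at (260,232), just in front of and below the lip edge ((205,197)–(338,160)). The force is about zero. I move in under the lip.

Emit:
send_rows(
  series=[
    {"tx": 0, "ty": -0.4, "tz": 1.2, "wx": 0, "wy": 0, "wz": 0, "jaw": 1},
    {"tx": 0, "ty": -0.4, "tz": 1.2, "wx": 0, "wy": 0, "wz": 0, "jaw": 1},
    {"tx": 0, "ty": 0, "tz": 0, "wx": 0, "wy": 0, "wz": 0, "jaw": 1},
  ],
)

```text
t: 5.4
tool_pos: [0.5926, -0.1976, 0.0264]
tool_rot: [-2.131, -1.313, -1.003]
contact_force: [-0.4, 0.4, -0.3]
opening: -0.0
```

```bash
python3 - <<'E'
from h import *
status()
cv2.imwrite("pics/wr6.png",ctrl.get_image('wrist')[:,:,::-1])
go(*tcp([-.02,-.120,.045],.87),3)
E
```

```text
t 5.4 tip stand [-0.0186 -0.132 ] z 0.0194 tilt 0.845 xlean 0.269 F [-0.44  0.32 -0.34] q [-0.77  0.43  1.75  0.84  1.39 -0.65] open -0.0
t [ 0.89 -0.19 -0.25] w [ 0.002 -0.002  0.001]
t [ 0.89 -0.2  -0.25] w [ 0.002 -0.002  0.001]
t [ 0.89 -0.2  -0.25] w [ 0.002 -0.002  0.001]
```

View pics/wr6.png

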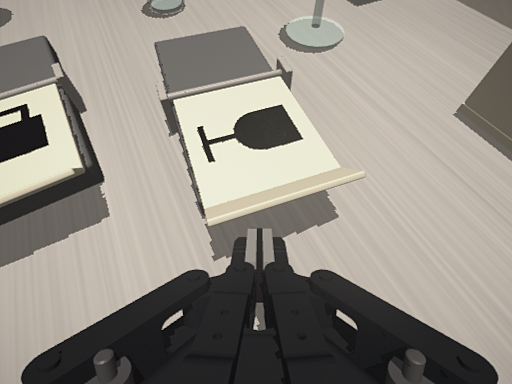

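```bash
python3 - <<'E'
from h import *
o=ctrl.get_obs(); R=Ro.from_rotvec(o['tool_rot']).as_matrix(); p=o['tool_pos']
for a,b,c in [(0,0,.011),(.011,0,.011),(-.011,0,.011),(0,0,0),(.011,0,0)]: print((a,b,c),proj('wrist',p+R@np.array([a,b,c])).round(1))
for l in [(-.045,-.128,.018),(.045,-.128,.018),(-.02,-.128,.018),(-.051,0,.008),(.051,0,.008),(-.048,.098,-.006),(.048,.098,-.006)]: print(l,proj('wrist',SP+S.T@np.array(l)).round(0))
E
```

```text
(0, 0, 0.011) [259.6 240. ]
(0.011, 0, 0.011) [259.6 222.9]
(-0.011, 0, 0.011) [259.6 256.4]
(0, 0, 0) [259.6 249.7]
(0.011, 0, 0) [259.6 231.6]
(-0.045, -0.128, 0.018) [206. 229.]
(0.045, -0.128, 0.018) [363. 178.]
(-0.02, -0.128, 0.018) [254. 214.]
(-0.051, 0, 0.008) [159.  91.]
(0.051, 0, 0.008) [282.  64.]
(-0.048, 0.098, -0.006) [150.  42.]
(0.048, 0.098, -0.006) [243.  25.]
```

The projected model matches the picture: lip ends predicted (206,229)/(363,178) against about (208,224)/(363,175), and block corners within 4 px. Now I lift under the lip.

Emit:
send_rows(
  series=[
    {"tx": 0.9, "ty": 0, "tz": -0.2, "wx": 0, "wy": 0, "wz": 0, "jaw": 1},
    {"tx": 0.9, "ty": 0, "tz": -0.2, "wx": 0, "wy": 0, "wz": 0, "jaw": 1},
    {"tx": 0.9, "ty": 0, "tz": -0.2, "wx": 0, "wy": 0, "wz": 0, "jaw": 1},
  ],
)

```text
t: 5.82
tool_pos: [0.5986, -0.1885, 0.0527]
tool_rot: [-2.136, -1.316, -1.001]
contact_force: [-3.7, -4.7, -0.6]
opening: -0.0001
```

```bash
python3 - <<'E'
from h import *
status()
cv2.imwrite("pics/wr7.png",ctrl.get_image('wrist')[:,:,::-1]);cv2.imwrite("pics/sc7.png",cv2.resize(ctrl.get_image('scene')[150:320,180:350,::-1],(0,0),fx=3,fy=3))
ths=np.arange(.3,1.6,.13)
go(*card(ths[0],.87,.108,-.018),2)
rows([card(t,.87,.108-.008*min(1,t/1.2),-.018) for t in ths],card(ths[0],.87,.108,-.018))
E
```

```text
t 5.825 tip stand [-0.0135 -0.1223] z 0.0457 tilt 0.839 xlean 0.27 F [-3.1  -5.05 -0.55] q [-0.75  0.38  1.76  0.84  1.4  -0.61] open -0.0
t [ 0.39 -0.43  0.24] w [ 0.004 -0.002  0.002]
t [ 0.39 -0.43  0.24] w [ 0.004 -0.002  0.002]
t [ 0.07 -0.07  0.18] w [0. 0. 0.]
t [ 1.29 -0.19 -0.42] w [0. 0. 0.]
t [ 1.32 -0.24 -0.25] w [0. 0. 0.]
t [ 1.32 -0.29 -0.08] w [0. 0. 0.]
t [ 1.29 -0.33  0.09] w [0. 0. 0.]
t [ 1.25 -0.37  0.25] w [0. 0. 0.]
t [ 1.19 -0.39  0.41] w [0. 0. 0.]
t [ 1.11 -0.41  0.55] w [0. 0. 0.]
t [ 1.06 -0.42  0.63] w [0. 0. 0.]
t [ 0.96 -0.44  0.76] w [0. 0. 0.]
```

View pics/wr7.png

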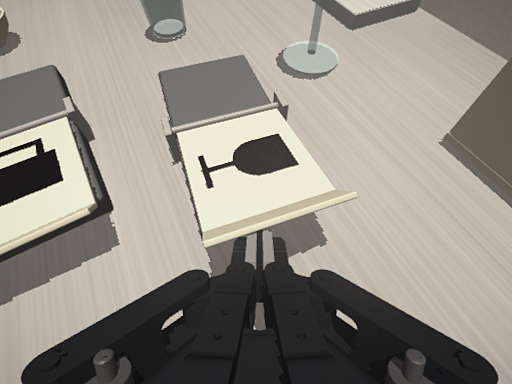

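View pics/sc7.png

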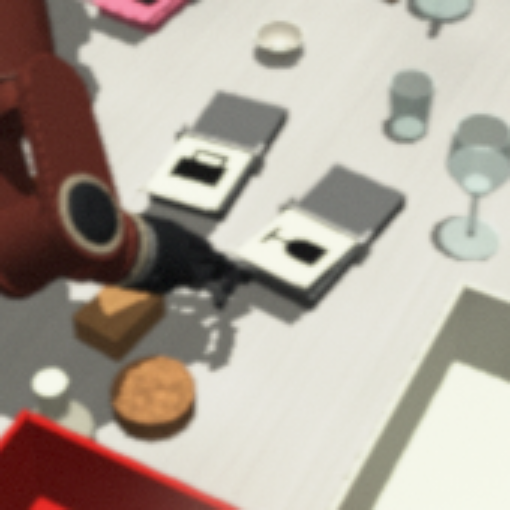

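The card is starting to lift: the tips are hidden under the lip at (258,235) and the contact force is about 6 N. I follow the arc.

Emit:
send_rows(
  series=[
    {"tx": 0.8, "ty": -0.4, "tz": 0.4, "wx": 0, "wy": 0, "wz": 0, "jaw": 1},
    {"tx": 1.3, "ty": -0.3, "tz": -0.3, "wx": 0, "wy": 0, "wz": 0, "jaw": 1},
    {"tx": 1.3, "ty": -0.3, "tz": -0.2, "wx": 0, "wy": 0, "wz": 0, "jaw": 1},
  ],
)

```text
t: 6.3
tool_pos: [0.6014, -0.1696, 0.0823]
tool_rot: [-2.148, -1.319, -1.007]
contact_force: [-2.2, -5.7, 2.3]
opening: 0.0004
```

```bash
python3 - <<'E'
from h import *
status()
cv2.imwrite("pics/wr8.png",ctrl.get_image('wrist')[:,:,::-1]);cv2.imwrite("pics/sc8.png",cv2.resize(ctrl.get_image('scene')[150:320,180:350,::-1],(0,0),fx=3,fy=3))
ths=np.arange(.6,1.7,.13)
go(*card(ths[0],.87,.105,-.018),1)
rows([card(t,.87,.105-.005*min(1,t/1.2),-.018) for t in ths],card(ths[0],.87,.105,-.018))
E
```

```text
t 6.3 tip stand [-0.0129 -0.1033] z 0.0752 tilt 0.831 xlean 0.279 F [-1.5  -5.94  2.3 ] q [-0.73  0.31  1.79  0.85  1.4  -0.57] open 0.0
t [ 0.44 -0.74  0.33] w [0.019 0.002 0.007]
t [ 0.02 -0.07  0.24] w [0. 0. 0.]
t [ 1.3  -0.29 -0.06] w [0. 0. 0.]
t [ 1.27 -0.33  0.11] w [0. 0. 0.]
t [ 1.23 -0.37  0.27] w [0. 0. 0.]
t [ 1.17 -0.39  0.43] w [0. 0. 0.]
t [ 1.1  -0.41  0.56] w [0. 0. 0.]
t [ 1.03 -0.43  0.67] w [0. 0. 0.]
t [ 0.92 -0.44  0.8 ] w [0. 0. 0.]
t [ 0.8  -0.45  0.92] w [0. 0. 0.]
```

View pics/wr8.png

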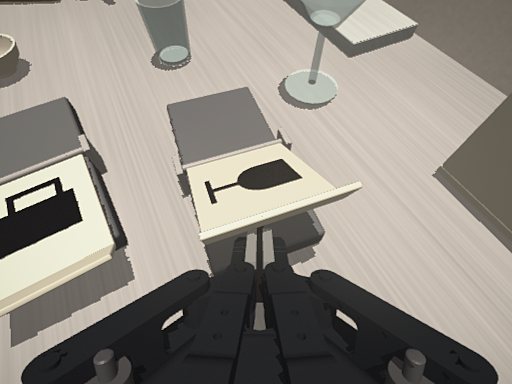

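View pics/sc8.png

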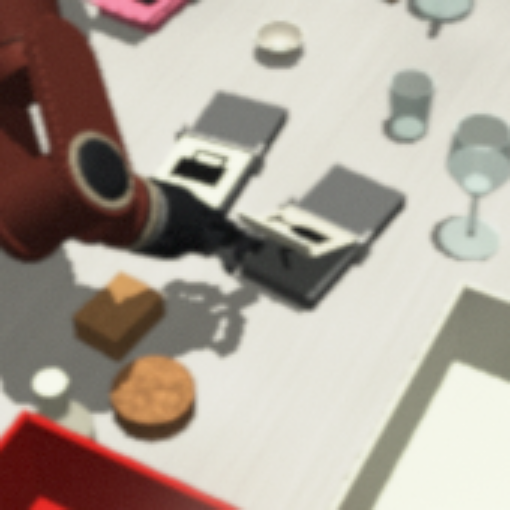

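The card is up about 30° and follows the tips with about 6.5 N. I continue.

Emit:
send_rows(
  series=[
    {"tx": 0.6, "ty": -0.4, "tz": 0.4, "wx": 0.01, "wy": 0.02, "wz": 0, "jaw": 1},
    {"tx": 1.3, "ty": -0.3, "tz": 0.0, "wx": 0.01, "wy": 0.01, "wz": 0, "jaw": 1},
    {"tx": 1.3, "ty": -0.4, "tz": 0.1, "wx": 0, "wy": 0, "wz": 0, "jaw": 1},
    {"tx": 1.2, "ty": -0.4, "tz": 0.3, "wx": 0, "wy": 0, "wz": 0, "jaw": 1},
  ],
)

```text
t: 6.9
tool_pos: [0.6052, -0.1346, 0.1145]
tool_rot: [-2.114, -1.31, -1.026]
contact_force: [0.3, -4.8, 3.3]
opening: 0.0006
```

```bash
python3 - <<'E'
from h import *
status()
cv2.imwrite("pics/wr9.png",ctrl.get_image('wrist')[:,:,::-1]);cv2.imwrite("pics/sc9.png",cv2.resize(ctrl.get_image('scene')[150:320,180:350,::-1],(0,0),fx=3,fy=3))
ths=np.arange(1.0,2.0,.13)
go(*card(ths[0],.85,.103,-.018),1)
rows([card(t,.85,.100,-.018) for t in ths],card(ths[0],.85,.103,-.018))
E
```

```text
t 6.9 tip stand [-0.0132 -0.0679] z 0.1077 tilt 0.865 xlean 0.275 F [ 0.82 -4.74  3.29] q [-0.69  0.24  1.81  0.88  1.42 -0.52] open 0.001
t [-0.1  -0.5   0.21] w [ 0.005 -0.047  0.009]
t [-0.09 -0.06  0.28] w [0. 0. 0.]
t [ 1.19 -0.39  0.36] w [0. 0. 0.]
t [ 1.12 -0.41  0.52] w [0. 0. 0.]
t [ 1.03 -0.43  0.66] w [0. 0. 0.]
t [ 0.93 -0.44  0.79] w [0. 0. 0.]
t [ 0.81 -0.45  0.91] w [0. 0. 0.]
t [ 0.68 -0.44  1.02] w [0. 0. 0.]
t [ 0.55 -0.44  1.1 ] w [0. 0. 0.]
```

View pics/wr9.png

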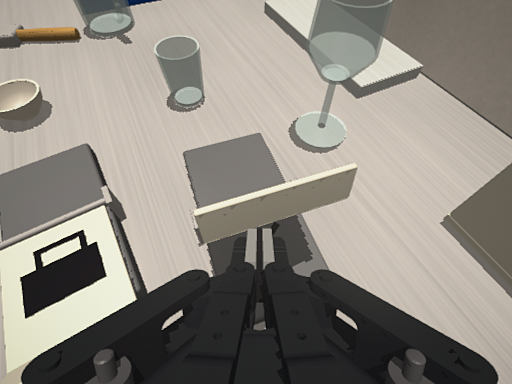

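View pics/sc9.png

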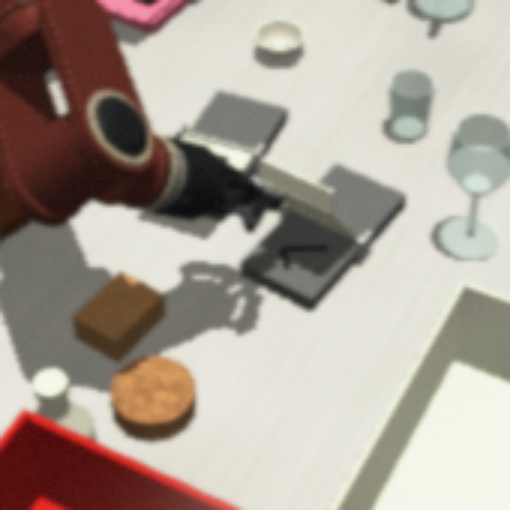

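The card is now at about 55–60°, with its back facing the hand and a force of 6 N. I continue past upright.

Emit:
send_rows(
  series=[
    {"tx": 1.1, "ty": -0.4, "tz": 0.7, "wx": 0, "wy": 0, "wz": 0, "jaw": 1},
    {"tx": 1.1, "ty": -0.4, "tz": 0.6, "wx": 0, "wy": 0, "wz": 0, "jaw": 1},
    {"tx": 1.0, "ty": -0.4, "tz": 0.7, "wx": 0, "wy": 0, "wz": 0, "jaw": 1},
    {"tx": 0.9, "ty": -0.4, "tz": 0.8, "wx": 0, "wy": 0, "wz": 0, "jaw": 1},
    {"tx": 0.8, "ty": -0.4, "tz": 0.9, "wx": 0, "wy": 0, "wz": 0, "jaw": 1},
  ],
)

```text
t: 7.62
tool_pos: [0.6127, -0.0657, 0.1288]
tool_rot: [-2.11, -1.31, -1.021]
contact_force: [-0.1, -1.1, -1.8]
opening: -0.0
```

```bash
python3 - <<'E'
from h import *
status()
cv2.imwrite("pics/wr10.png",ctrl.get_image('wrist')[:,:,::-1]);cv2.imwrite("pics/sc10.png",cv2.resize(ctrl.get_image('scene')[150:320,180:350,::-1],(0,0),fx=3,fy=3))
ths=np.arange(1.7,2.6,.13)
tl=lambda t: .85-.3*np.clip((t-1.6)/1.3,0,1)
go(*card(ths[0],tl(1.7),.1,-.018),1)
rows([card(t,tl(t),.100,-.018) for t in ths],card(ths[0],tl(1.7),.1,-.018))
E
```

```text
t 7.625 tip stand [-0.0137  0.0014] z 0.1219 tilt 0.867 xlean 0.269 F [-0.01 -1.15 -1.83] q [-0.58  0.17  1.87  0.92  1.37 -0.45] open -0.0
t [-0.12 -0.41  0.14] w [-0.    -0.072  0.007]
t [0. 0. 0.] w [0. 0. 0.]
t [ 0.69 -0.43  1.01] w [-0.   -0.03  0.  ]
t [ 0.58 -0.42  1.07] w [ 0.   -0.03 -0.  ]
t [ 0.49 -0.41  1.13] w [-0.   -0.03 -0.  ]
t [ 0.43 -0.4   1.18] w [-0.   -0.03 -0.  ]
t [ 0.48 -0.41  1.21] w [ 0.   -0.03 -0.  ]
t [ 0.62 -0.45  1.24] w [-0.   -0.03  0.  ]
```

View pics/wr10.png

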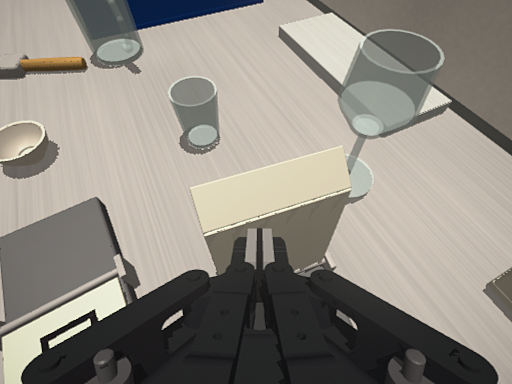

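View pics/sc10.png

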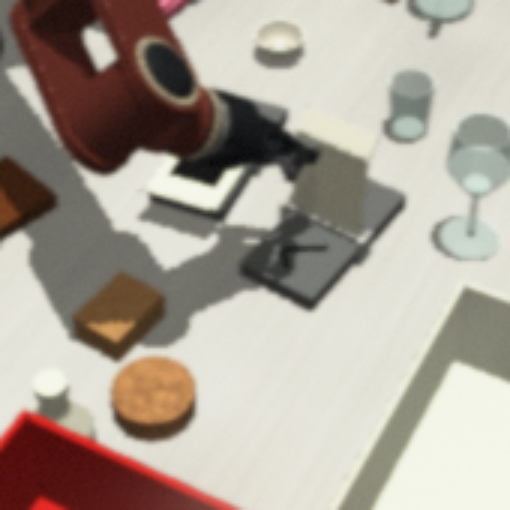

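The card is just past upright, at about 95–100°. Now I swing it down the other side, slowly straightening the hand.

Emit:
send_rows(
  series=[
    {"tx": 0.6, "ty": -0.4, "tz": 1.1, "wx": 0, "wy": -0.04, "wz": 0, "jaw": 1},
    {"tx": 0.6, "ty": -0.4, "tz": 1.1, "wx": 0, "wy": -0.04, "wz": 0, "jaw": 1},
    {"tx": 0.5, "ty": -0.4, "tz": 1.1, "wx": 0, "wy": -0.04, "wz": 0, "jaw": 1},
    {"tx": 0.4, "ty": -0.4, "tz": 1.2, "wx": 0, "wy": -0.04, "wz": 0, "jaw": 1},
  ],
)

```text
t: 8.22
tool_pos: [0.6192, -0.0137, 0.1131]
tool_rot: [-2.236, -1.388, -0.857]
contact_force: [0.6, -1.5, 0.0]
opening: 0.0
```

```bash
python3 - <<'E'
from h import *
status()
cv2.imwrite("pics/wr11.png",ctrl.get_image('wrist')[:,:,::-1]);cv2.imwrite("pics/sc11.png",cv2.resize(ctrl.get_image('scene')[150:320,180:350,::-1],(0,0),fx=3,fy=3))
ths=np.arange(2.2,3.1,.13)
tl=lambda t: .75-.3*np.clip((t-2.1)/.8,0,1)
for r in (.1,):
  go(*card(ths[0],tl(2.2),r,-.018),1)
  rows([card(t,tl(t),r,-.018) for t in ths],card(ths[0],tl(2.2),r,-.018))
E
```

```text
t 8.225 tip stand [-0.0136  0.0527] z 0.1049 tilt 0.697 xlean 0.23 F [ 0.8  -1.46  0.  ] q [-0.44  0.12  1.89  0.78  1.23 -0.3 ] open 0.0
t [-0.45 -0.24 -0.24] w [-0.001 -0.019  0.007]
t [0. 0. 0.] w [0. 0. 0.]
t [ 0.43 -0.39  1.2 ] w [ 0.    -0.049 -0.   ]
t [ 0.49 -0.4   1.23] w [-0.    -0.049 -0.   ]
t [ 0.54 -0.41  1.26] w [ 0.    -0.049 -0.   ]
t [ 0.4  -0.36  1.29] w [-0.    -0.049  0.   ]
t [ 0.12 -0.26  1.31] w [ 0.    -0.049 -0.   ]
t [-0.12 -0.16  1.27] w [ 0.    -0.019  0.   ]
```

View pics/wr11.png

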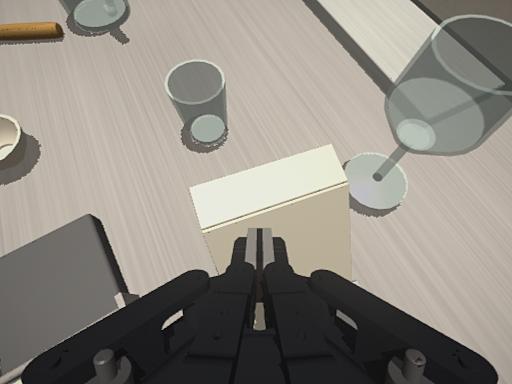

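View pics/sc11.png

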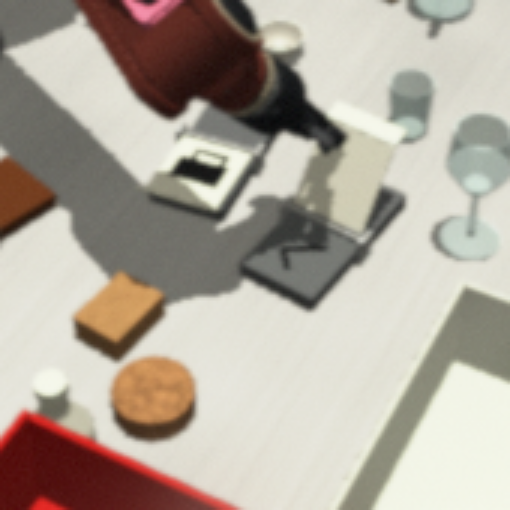

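The card is at about 125° with a light force of 1.7 N. I continue down, keeping the same pace.

Emit:
send_rows(
  series=[
    {"tx": 0.3, "ty": -0.3, "tz": 1.2, "wx": 0, "wy": -0.05, "wz": 0, "jaw": 1},
    {"tx": 0.4, "ty": -0.3, "tz": 1.2, "wx": 0, "wy": -0.05, "wz": 0, "jaw": 1},
    {"tx": 0.4, "ty": -0.3, "tz": 1.2, "wx": 0, "wy": -0.05, "wz": 0, "jaw": 1},
  ],
)

```text
t: 8.7
tool_pos: [0.625, 0.0189, 0.0918]
tool_rot: [-2.344, -1.455, -0.698]
contact_force: [-0.1, -0.7, 0.4]
opening: -0.0001
```

```bash
python3 - <<'E'
from h import *
status()
cv2.imwrite("pics/wr12.png",ctrl.get_image('wrist')[:,:,::-1]);cv2.imwrite("pics/sc12.png",cv2.resize(ctrl.get_image('scene')[150:320,180:350,::-1],(0,0),fx=3,fy=3))
ths=np.arange(2.6,3.15,.13)
tl=lambda t: .5
go(*card(ths[0],.5,.095,-.018),1)
rows([card(t,tl(t),.095,-.018) for t in ths],card(ths[0],.5,.095,-.018))
E
```

```text
t 8.7 tip stand [-0.012   0.0844] z 0.0826 tilt 0.547 xlean 0.189 F [-0.04 -0.68  0.35] q [-0.33  0.12  1.88  0.64  1.13 -0.15] open -0.0
t [-0.97 -0.26 -0.06] w [ 0.001 -0.078  0.007]
t [0. 0. 0.] w [0. 0. 0.]
t [ 0.73 -0.44  1.2 ] w [0. 0. 0.]
t [ 0.21 -0.28  1.2 ] w [0. 0. 0.]
t [-0.22 -0.13  1.18] w [0. 0. 0.]
t [-0.45 -0.05  1.14] w [0. 0. 0.]
```

View pics/wr12.png

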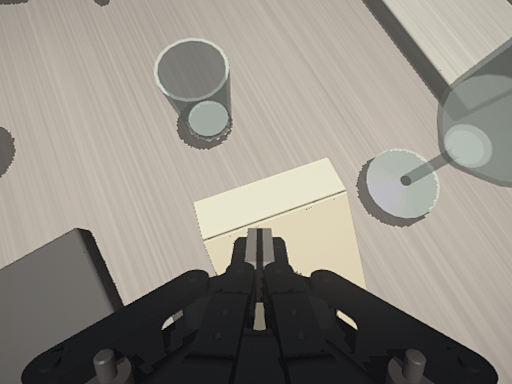

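View pics/sc12.png

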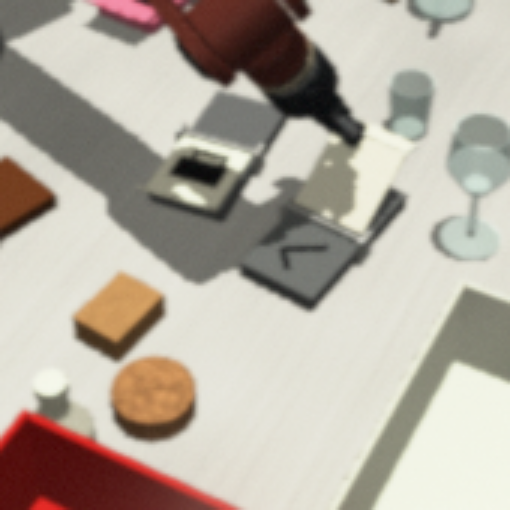

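The card is about 30–35° short of flat, and the tips rest on its back near the crease at (260,232) in the wrist view. I bring it down in smaller steps.

```bash
python3 - <<'E'
from h import *
T=[(.089,.071,.53),(.093,.060,.50),(.095,.050,.47),(.096,.043,.45),(.097,.038,.45)]
P=[tcp([-.014,y,z],t) for y,z,t in T]
rows(P)
E
```

```text
t [-0.37 -0.26  1.11] w [ 0.    -0.048  0.007]
t [-0.2  -0.14  1.14] w [ 0.   -0.03  0.  ]
t [-0.28 -0.07  0.97] w [ 0.   -0.03 -0.  ]
t [-0.21 -0.03  0.67] w [-0.   -0.02  0.  ]
t [-0.13 -0.03  0.49] w [0. 0. 0.]
```

Emit:
send_rows(
  series=[
    {"tx": -0.3, "ty": -0.2, "tz": 1.1, "wx": 0, "wy": -0.03, "wz": 0, "jaw": 1},
    {"tx": -0.2, "ty": -0.1, "tz": 1.1, "wx": 0, "wy": -0.03, "wz": 0, "jaw": 1},
    {"tx": -0.3, "ty": -0.1, "tz": 0.9, "wx": 0, "wy": -0.03, "wz": 0, "jaw": 1},
    {"tx": -0.2, "ty": 0, "tz": 0.6, "wx": 0, "wy": -0.02, "wz": 0, "jaw": 1},
  ],
)

```text
t: 9.3
tool_pos: [0.6261, 0.0306, 0.0529]
tool_rot: [-2.418, -1.501, -0.573]
contact_force: [-0.3, 1.1, 1.0]
opening: 0.0
```

```bash
python3 - <<'E'
from h import *
status()
cv2.imwrite("pics/wr13.png",ctrl.get_image('wrist')[:,:,::-1]);cv2.imwrite("pics/sc13.png",cv2.resize(ctrl.get_image('scene')[150:320,180:350,::-1],(0,0),fx=3,fy=3))
T=[(.097,.042,.43),(.097,.038,.43),(.097,.035,.43)]
rows([tcp([-.014,y,z],t) for y,z,t in T])
E
```

```text
t 9.3 tip stand [-0.0127  0.0952] z 0.0431 tilt 0.438 xlean 0.155 F [-0.38  1.04  0.96] q [-0.26  0.17  1.87  0.53  1.06 -0.06] open 0.0
t [ 0.1  -0.15  0.13] w [ 0.001 -0.033  0.006]
t [-0.17 -0.    0.36] w [0. 0. 0.]
t [-0.13 -0.    0.27] w [0. 0. 0.]
```

View pics/wr13.png

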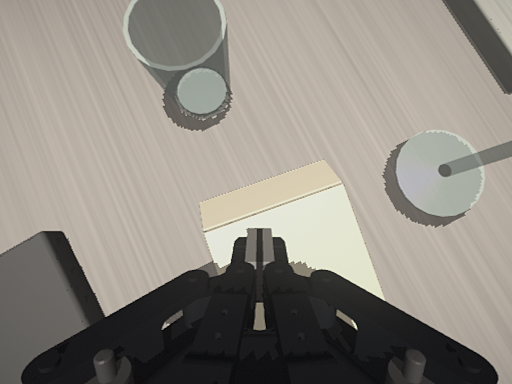

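View pics/sc13.png

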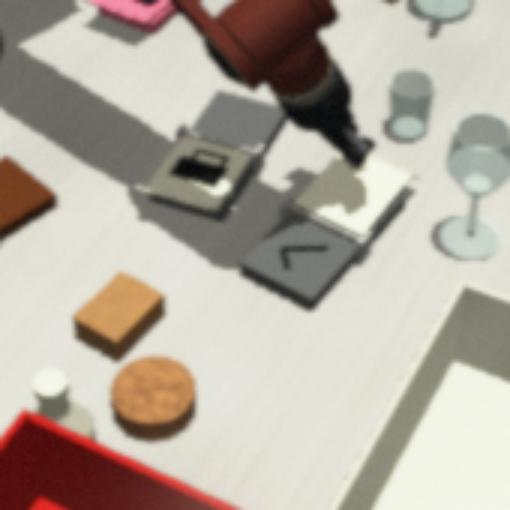

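The card is within about 5–7° of flat. I take final small steps down, watching the force.

Emit:
send_rows(
  series=[
    {"tx": -0.1, "ty": 0, "tz": 0.3, "wx": 0, "wy": 0, "wz": 0, "jaw": 1},
    {"tx": -0.1, "ty": 0, "tz": 0.3, "wx": 0, "wy": 0, "wz": 0, "jaw": 1},
  ],
)

```text
t: 9.65
tool_pos: [0.6265, 0.0314, 0.0465]
tool_rot: [-2.417, -1.501, -0.573]
contact_force: [-0.5, -0.0, -0.1]
opening: -0.0
```

```bash
python3 - <<'E'
from h import *
status()
E
```

```text
t 9.65 tip stand [-0.0124  0.096 ] z 0.0366 tilt 0.438 xlean 0.155 F [-0.53 -0.06 -0.12] q [-0.26  0.19  1.87  0.53  1.05 -0.06] open -0.0
```

Emit:
send_rows(
  series=[
    {"tx": -0.1, "ty": 0, "tz": 0.2, "wx": 0, "wy": 0, "wz": 0, "jaw": 1},
    {"tx": -0.1, "ty": 0, "tz": 0.2, "wx": 0, "wy": 0, "wz": 0, "jaw": 1},
  ],
)

```text
t: 9.9
tool_pos: [0.6267, 0.0312, 0.0421]
tool_rot: [-2.417, -1.5, -0.574]
contact_force: [-1.3, 0.5, 3.1]
opening: 0.0003
```

```bash
python3 - <<'E'
from h import *
status()
E
```

```text
t 9.9 tip stand [-0.0122  0.0959] z 0.0323 tilt 0.439 xlean 0.155 F [-1.34  0.39  3.11] q [-0.26  0.19  1.87  0.53  1.04 -0.07] open 0.0
```

Emit:
send_rows(
  series=[
    {"tx": -0.1, "ty": 0, "tz": 0.15, "wx": 0, "wy": 0, "wz": 0, "jaw": 1},
    {"tx": 0, "ty": 0, "tz": 0, "wx": 0, "wy": 0, "wz": 0, "jaw": 1},
  ],
)

```text
t: 10.15
tool_pos: [0.6271, 0.0312, 0.0414]
tool_rot: [-2.416, -1.5, -0.576]
contact_force: [-2.4, 1.1, 4.2]
opening: 0.0003
```

```bash
python3 - <<'E'
from h import *
status()
cv2.imwrite("pics/wr14.png",ctrl.get_image('wrist')[:,:,::-1]);cv2.imwrite("pics/sc14.png",cv2.resize(ctrl.get_image('scene')[150:320,180:350,::-1],(0,0),fx=3,fy=3))
E
```

```text
t 10.15 tip stand [-0.0118  0.0959] z 0.0316 tilt 0.44 xlean 0.156 F [-2.55  0.78  4.21] q [-0.26  0.19  1.87  0.54  1.04 -0.07] open 0.0
```

View pics/sc14.png

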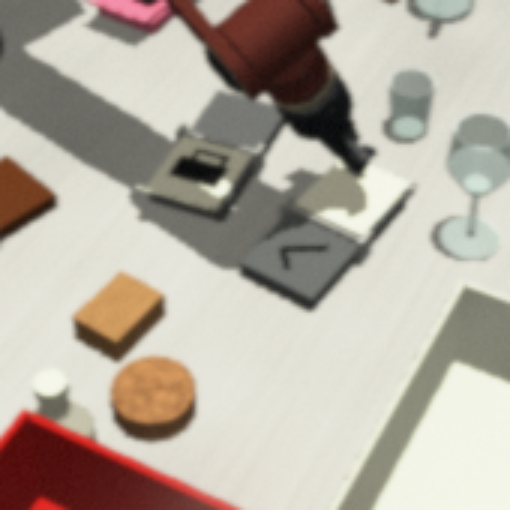

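The force has risen to about 5 N with almost no travel, so the end stop is taking it. One more light step, and then I lift off.

Emit:
send_rows(
  series=[
    {"tx": -0.1, "ty": 0, "tz": 0.25, "wx": 0, "wy": 0, "wz": 0, "jaw": 1},
  ],
)

```text
t: 10.38
tool_pos: [0.6273, 0.0313, 0.0392]
tool_rot: [-2.416, -1.501, -0.577]
contact_force: [-4.3, -0.8, 7.1]
opening: -0.0001
```

```bash
python3 - <<'E'
from h import *
status()
rows([tcp([-.014,y,z],.43) for y,z in ((.088,.05),(.08,.075),(.07,.1),(.06,.13),(.04,.16))])
E
```

```text
t 10.375 tip stand [-0.0115  0.0961] z 0.0294 tilt 0.44 xlean 0.156 F [-4.21 -1.33  7.12] q [-0.26  0.2   1.87  0.54  1.03 -0.07] open -0.0
t [ 0.21  0.05 -2.22] w [ 0.002 -0.036  0.006]
t [ 0.36  0.27 -2.59] w [0. 0. 0.]
t [ 0.19  0.34 -2.66] w [0. 0. 0.]
t [ 0.4   0.34 -3.12] w [0. 0. 0.]
t [-0.46  0.69 -3.51] w [0. 0. 0.]
```

Emit:
send_rows(
  series=[
    {"tx": 0.3, "ty": 0, "tz": -0.6, "wx": 0, "wy": 0, "wz": 0, "jaw": 1},
    {"tx": 0.3, "ty": 0, "tz": -1.8, "wx": 0, "wy": 0, "wz": 0, "jaw": 1},
    {"tx": 0.3, "ty": 0.2, "tz": -2.6, "wx": 0, "wy": 0, "wz": 0, "jaw": 1},
    {"tx": 0.4, "ty": 0.3, "tz": -3.0, "wx": 0, "wy": 0, "wz": 0, "jaw": 1},
    {"tx": 0, "ty": 0.5, "tz": -3.5, "wx": 0, "wy": 0, "wz": 0, "jaw": 1},
  ],
)

```text
t: 11.0
tool_pos: [0.6152, -0.0099, 0.1484]
tool_rot: [-2.417, -1.5, -0.568]
contact_force: [0.2, 0.3, 0.6]
opening: 0.0
```

Emit:
send_rows(
  series=[
    {"tx": 0, "ty": 0, "tz": -4, "wx": 0, "wy": 0, "wz": 0, "jaw": 1},
    {"tx": 0, "ty": 0, "tz": -4, "wx": 0, "wy": 0, "wz": 0, "jaw": 1},
    {"tx": 0, "ty": 0, "tz": 0, "wx": 0, "wy": 0, "wz": 0, "jaw": 1},
  ],
)

```text
t: 11.38
tool_pos: [0.5998, -0.0454, 0.228]
tool_rot: [-2.424, -1.504, -0.575]
contact_force: [0.2, -1.2, 0.1]
opening: -0.0002
```

```bash
python3 - <<'E'
from h import *
status()
for n in('wrist','scene','top'):
    im=ctrl.get_image(n)[:,:,::-1]; cv2.imwrite(f"pics/{n}15.png",im)
    if n=='scene': cv2.imwrite("pics/sc15.png",cv2.resize(im[150:320,180:350],(0,0),fx=3,fy=3))
    if n=='wrist':
        for l in [(-.045,.110,.002),(.045,.110,.002),(-.045,.128,-.018),(.045,.128,-.018)]: print(l,proj(n,SP+S.T@np.array(l)).round(0))
E
```

```text
t 11.375 tip stand [-0.03    0.0166] z 0.2181 tilt 0.433 xlean 0.16 F [ 0.38 -1.19  0.07] q [-0.4  -0.06  1.8   0.47  1.39 -0.02] open -0.0
(-0.045, 0.11, 0.002) [224. 171.]
(0.045, 0.11, 0.002) [289. 148.]
(-0.045, 0.128, -0.018) [222. 162.]
(0.045, 0.128, -0.018) [282. 141.]
```

View pics/wrist15.png

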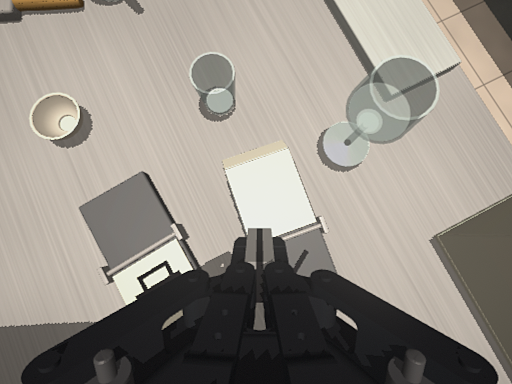

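View pics/sc15.png

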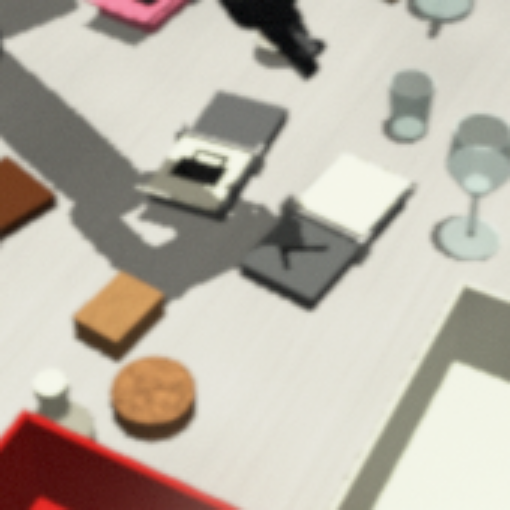

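View pics/top15.png

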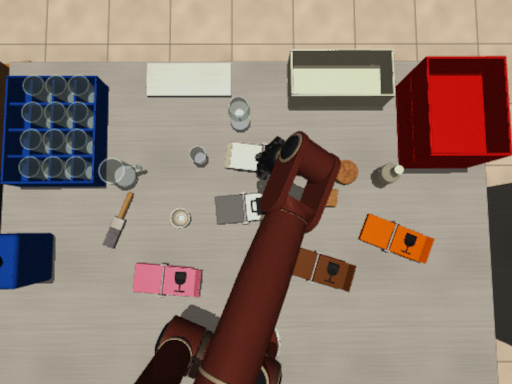

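The card looks flat: white back up, tan lip bent down past the block at (222,161)–(286,143) in the wrist view. I check the angle with numbers, in the wrist and scene views.

```bash
python3 - <<'E'
from h import *
for e in (0,.06,.12,.2):
    c,s=np.cos(e),np.sin(e); out=[]
    for n in('wrist','scene'):
        for x in(-.045,.045):
            for y,z in ((.110,.002),(.128,-.018)):
                out.append(proj(n,SP+S.T@np.array([x,y*c-z*s,y*s+z*c])).round(1).tolist())
    print(e,'wrist',out[:4],'scene',out[4:])
a=cv2.imread('pics/wrist15.png');b=cv2.imread('pics/scene15.png')
cv2.imwrite('pics/c15.png',np.hstack([cv2.resize(a[130:190,210:300],(390,260),interpolation=cv2.INTER_CUBIC),cv2.resize(b[195:240,265:330],(376,260),interpolation=cv2.INTER_CUBIC)]))
E
```

```text
0 wrist [[226.2, 170.5], [223.7, 161.6], [291.2, 147.7], [285.0, 140.3]] scene [[293.5, 201.0], [296.0, 202.5], [315.9, 210.9], [318.1, 212.2]]
0.06 wrist [[225.7, 169.6], [222.8, 159.6], [291.9, 146.4], [285.3, 137.9]] scene [[293.5, 199.7], [296.2, 200.7], [315.9, 209.5], [318.4, 210.4]]
0.12 wrist [[225.2, 169.0], [221.9, 157.9], [292.7, 145.4], [285.7, 135.7]] scene [[293.5, 198.4], [296.4, 199.0], [316.0, 208.2], [318.6, 208.7]]
0.2 wrist [[224.8, 168.6], [220.9, 155.9], [294.1, 144.4], [286.5, 133.1]] scene [[293.3, 196.8], [296.4, 196.8], [315.9, 206.6], [318.8, 206.6]]
```

View pics/c15.png

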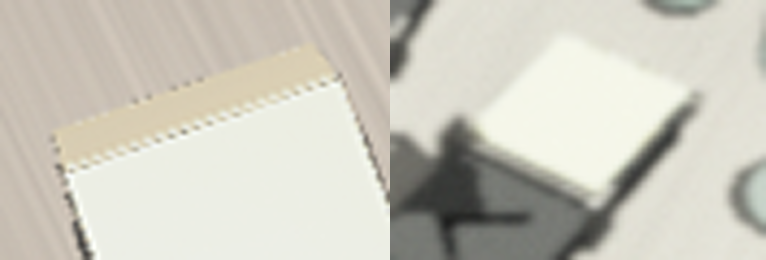

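Measured crease and lip pixels fit a flat card (0 to 0.05 rad). In the wrist view the lip-to-crease gap is 9.2 and 8.5 px, against 8.9 and 7.4 px for flat and 11.1 and 9.7 px at 0.12 rad. In the scene view the corners match flat within 1–2 px. The bystanders and the mug card look unmoved, and the hand is clear at z = 0.22 m with no load, so I hand the job in.

```bash
python3 - <<'E'
from station import ctrl
print(ctrl.finish_job())
E
```

```text
the job is handed in; nothing more can be done
None
```

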